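# Load the synth's power pack and snap its cover home

### The arm

A 6-joint arm with a two-finger parallel gripper is mounted at the origin on the work surface. World frame = base frame: x ahead of the robot, y to its left, z up, the work surface at z = 0. Lengths are in m, angles in rad, forces in N, time in s.
With the tool pointing down it reaches from about 0.25 to 0.725 m from the base axis. Payload 4 kg.
Tool frame: the origin (TCP) lies midway between the tips of the shut fingers; the grasp point (between the pads) lies bot.tcp_to_grasp behind it (bot.tcp_to_grasp is the distance from the TCP to the grasp point, in m); z points along the fingers, y is the line along which they close (so a half turn about z gives the same grasp; the last joint's range is limited). The gripper opens to 85 mm and grips with 20 to 120 N. Pads are 22 mm wide; open, the fingers measure 114 mm over their backs; the gripper's body (76 mm by 85 mm) begins 54 mm behind the grasp point. The pads swing forward as they close: fully open they stand 13 mm farther back than shut.
Start: joints at [1.347, 0.241, 0.005, 1.335, 0, 1.571], TCP at [0.111, 0.488, 0.231] pointing down, gripper open.
Joint ranges: [-2.72, 2.72], [-1.05, 1.87], [-1.09, 1.28], [-1.99, 2.15], [-1.42, 1.44], [-3.14, 3.14]. Speed limits (rad/s): [2.79, 2.79, 3.14, 3.14, 3.14, 3.14].

### API

Orientations are given as a unit quaternion [x, y, z, w].
In Python, from workcell import readout, camera, bot gives the robot as it stands. The module is installed in compiled form; this text tells all that it offers.
- The arm moves only by the tool jog_arm, never from a script. Its argument "motion" is a list of rows, each an object of numbers: "x", "y", "z": the shift along the tool's x, y, z in mm; "spin": the turn about the tool's z in degrees; "fingers": the closure, from -1 (fully open) to 1 (shut). A call has 1 to 8 rows; each row is the pose to reach, as a shift and turn from the pose commanded when the call began, along the tool's axes at that moment; what a row does not reach only later rows make up. A row lasts 1/8 s, in which the tool goes at most 62.5 mm and 10.7 degrees, less where a joint would pass 70% of its speed; a pose out of reach is approached as far as the arm can. A call with a gripper value outside its range is refused whole. The fingers move at their own pace and stop on an object; the grip force is fixed at half the most. Time passes only in rows, so rows that repeat a pose let the fingers close. It gives the time, the measured TCP pose, the force, the opening and the grip force at its end, in the units of the state.
- readout.get_obs(): the state, without advancing time (a new reading comes with each control period).
- camera(name): name is "scene" or "top" or "wrist"; returns a dict with "pixels" (420x560x3 uint8, red, green, blue), "K" (3x3 intrinsics, pixels), "rvec" (rotation vector, rad) and "tvec" (3), from world to camera coordinates, as OpenCV has them. Camera axes: x right, y down, z forward; pixel columns grow to the right and rows downward; lengths in m; the calibration is good to about 2 mm. A picture is of the moment at which its call begins. There is no depth.
- bot.job_done(): hands the job in; it is judged then, once.
The state is a dict: "clock": time; "joint_pos": joint angles; "joint_vel": joint speeds; "tau": joint torques, N m; "eef_pos": TCP position; "tool_rot": TCP orientation; "ft_force": force on the tool from outside, world axes, zero at the start; "ft_torque": the same for the moment, N m; "grip_width": finger opening in m; "grasp_force": force on a finger pad.
Only numpy, scipy, OpenCV 4.12 (cv2) and the standard library are available. Lean on these libraries where they do the work, as an engineer would, in place of code of your own. Each camera call takes 0.05 s, during which the arm holds its last target. There are 200 camera calls.

### The job

Stand the two loose green battery cells upright in the two empty compartments of the grey power pack, one in each, then set the orange clip cover on the pack and press it down until both ends snap fully home. Keep pressing down firmly on the cover: the job finishes with the robot still holding the cover down, not letting go. Leave the spent black cell with the red band and everything else on the bench where it is.

Things in the scene. Friction and masses are not known exactly. Their poses are not given: they have to be found in the camera images.
- cell_a_center (a point): D-size battery cell, cylinder 33 mm diameter, 60 mm tall including a small steel plus tip on top, about 140 g, green with a white band, one of the two to load; this point is at its centre, 30 mm above its foot. It starts standing upright on the table
- cell_b_center (a point): D-size battery cell, cylinder 33 mm diameter, 60 mm tall including a small steel plus tip on top, about 140 g, green with a white band, the other one to load; either may go in either empty compartment; this point is at its centre, 30 mm above its foot. It starts standing upright on the table
- spent_center (a point): spent D-size battery cell, cylinder 33 mm diameter, 60 mm tall including a small steel plus tip on top, about 140 g, black with a red band; leave it alone; this point is at its centre, 30 mm above its foot. It starts standing upright on the table among the green ones
- cell_in_center (a point): green D cell, 33 mm diameter, 60 mm tall, that already stands in compartment 0 of the pack; this point is at its centre, 30 mm above its foot. It stays there
- pack: grey power pack fixed to the bench, 48 mm (its x) by 184 mm (its y); origin at the centre of its underside. Three compartments in a row along y; floor 6 mm and wall tops 31 mm above the bench, so loaded cells (top 66 mm up) stand 35 mm proud, 12 mm apart: grip them along the pack's x. At each y end a tower 69 mm tall holds a flared pocket for one tongue of the cover
- compartment_0 (a point): centre of the floor of the compartment at the pack's -y end (45 mm from the middle), already filled; axes as the pack's
- compartment_1 (a point): centre of the floor of the middle compartment, empty, 40 x 40 mm inside; axes as the pack's
- compartment_2 (a point): centre of the floor of the compartment at the pack's +y end (45 mm from the middle), empty, 40 mm (x) by 44 mm (y) inside; axes as the pack's
- seat (a point): point of the pack midway between the floors of its two pockets, 46 mm above the bench; axes as the pack's. The cover is home when its tongues stand on the pocket floors: cover_grip is then 50 mm straight above this point. Pockets: 34 mm (x) by 10 mm (y), centred 77 mm from this point along +y and -y; their flared mouths lead in about 5 mm of misplacement
- cover_grip (a point): orange clip cover, about 140 g, fits either way round: plate 48 (x) x 180 (y) x 6 mm; below it two tongues 24 mm long, 30 mm (x) x 6 mm (y), 77 mm from the middle along +y and -y; on top a grip rib 18 mm thick (x), 70 mm long (y), 40 mm tall. This point is the rib's centre: 20 mm above the plate, 50 mm above the tongues' feet. It starts standing on its tongues on the bench
- catch_l (a joint): sprung steel roller in the outer wall of the pocket at the pack's +y end: 0 m out, grows as a tongue pushes it back. The tongues meet both rollers with the cover about 13 mm above home; pushing past takes about 13 N in all, which drops sharply some 7 mm above home; the cover then snaps down hard onto the pocket floors. Keep it level, press at its middle
- catch_r (a joint): the same roller in the pocket at the pack's -y end: 0 m out, grows as it is pushed back
- phone: black phone lying flat, 150 x 72 x 9 mm; origin at the centre of its underside; leave alone
- driver: screwdriver lying on the bench, 160 mm long; origin at its middle underside; leave alone
- mug: blue mug, 80 mm wide, 90 mm tall; origin at the centre of its underside; leave alone
- jar: amber jar with black cap, 60 mm wide, 70 mm tall; origin at the centre of its underside; leave alone
- cleaner: spray can, blue with a white label and cap, 52 mm wide, 150 mm tall; origin at the centre of its underside; leave alone
- pedal: yellow effects pedal, 115 x 70 x 46 mm; origin at the centre of its underside; leave alone

How it is judged:
On the way, in this order (a step that is already met when the one before it is completed fails the run):
1. both loose green cells stand upright in the two empty compartments, one in each ((((x of cell_a_center in the frame of compartment_1 between -0.009 and 0.009 m and y of cell_a_center in the frame of compartment_1 between -0.01 and 0.01 m and z of cell_a_center in the frame of compartment_1 between 0.025 and 0.034 m and angle between cell_a_center's own z axis and vertical below 0.15 rad) and (x of cell_b_center in the frame of compartment_2 between -0.009 and 0.009 m and y of cell_b_center in the frame of compartment_2 between -0.01 and 0.01 m and z of cell_b_center in the frame of compartment_2 between 0.025 and 0.034 m and angle between cell_b_center's own z axis and vertical below 0.15 rad)) or ((x of cell_a_center in the frame of compartment_2 between -0.009 and 0.009 m and y of cell_a_center in the frame of compartment_2 between -0.01 and 0.01 m and z of cell_a_center in the frame of compartment_2 between 0.025 and 0.034 m and angle between cell_a_center's own z axis and vertical below 0.15 rad) and (x of cell_b_center in the frame of compartment_1 between -0.009 and 0.009 m and y of cell_b_center in the frame of compartment_1 between -0.01 and 0.01 m and z of cell_b_center in the frame of compartment_1 between 0.025 and 0.034 m and angle between cell_b_center's own z axis and vertical below 0.15 rad)))), for 0.2 s.
2. the cover has snapped home on the pack, level, at both ends (x of cover_grip in the frame of seat between -0.006 and 0.006 m and y of cover_grip in the frame of seat between -0.006 and 0.006 m and z of cover_grip in the frame of seat between 0.045 and 0.0525 m and angle between cover_grip's own z axis and vertical below 0.05 rad and angle between the y axis of cover_grip and the y axis of pack, either way round below 0.1 rad), for 0.2 s.
At the end, for the whole second after the job is handed in: All three green cells upright (0.15 rad) on the floors of their compartments, one in each; cover home at both ends (within 2.5 mm of full depth, 6 mm sideways, level to 0.05 rad); robot still pressing it: over 5 N between cover and pack. No bystander moved over 30 mm (all of step 2 and (((x of cell_a_center in the frame of compartment_1 between -0.009 and 0.009 m and y of cell_a_center in the frame of compartment_1 between -0.01 and 0.01 m and z of cell_a_center in the frame of compartment_1 between 0.025 and 0.034 m and angle between cell_a_center's own z axis and vertical below 0.15 rad) and (x of cell_b_center in the frame of compartment_2 between -0.009 and 0.009 m and y of cell_b_center in the frame of compartment_2 between -0.01 and 0.01 m and z of cell_b_center in the frame of compartment_2 between 0.025 and 0.034 m and angle between cell_b_center's own z axis and vertical below 0.15 rad)) or ((x of cell_a_center in the frame of compartment_2 between -0.009 and 0.009 m and y of cell_a_center in the frame of compartment_2 between -0.01 and 0.01 m and z of cell_a_center in the frame of compartment_2 between 0.025 and 0.034 m and angle between cell_a_center's own z axis and vertical below 0.15 rad) and (x of cell_b_center in the frame of compartment_1 between -0.009 and 0.009 m and y of cell_b_center in the frame of compartment_1 between -0.01 and 0.01 m and z of cell_b_center in the frame of compartment_1 between 0.025 and 0.034 m and angle between cell_b_center's own z axis and vertical below 0.15 rad))) and x of cell_in_center in the frame of compartment_0 between -0.009 and 0.009 m and y of cell_in_center in the frame of compartment_0 between -0.01 and 0.01 m and z of cell_in_center in the frame of compartment_0 between 0.025 and 0.034 m and angle between cell_in_center's own z axis and vertical below 0.15 rad and contact force between cover and pack above 5 N and contact force between any of the fingers, the arm and cover above 4 N); the arm keeps its last pose, push and grip.
It fails at once if the spent cell, phone, screwdriver, mug, jar, spray can or pedal is moved more than 30 mm (distance of any of spent_center, phone, driver, mug, jar, cleaner, pedal from where it was at the start of the episode above 0.03 m).
It fails at once if the cell already in the pack is taken out or tipped (distance of cell_in_center from where it was at the start of the episode above 0.03 m or angle between cell_in_center's own z axis and vertical above 0.5 rad).
It also fails if it takes over 67 s, if anything falls off the work surface, if the arm or the gripper's body presses on something with over 40 N, if the wrist force passes 120 N, or if a joint passes its speed limit or range.

## Working session

There is one attempt and no reset: what is moved stays moved. The work goes in short steps, Python scripts to look and compute and a tool call to move; the robot and the scene stay as the last step left them, time stands still between calls to the robot, and variables do not carry over. Pictures are saved under pics/ and viewed, at most 10 in all, crops included, and the job is handed in when it is done.

Besides the shell and the picture viewer there is one more tool, called as name([rows], argument=value, ...), one row to a line, values as JSON. jog_arm: Moves the arm, as the interface text tells. Its arguments: {"type":"object","properties":{"motion":{"type":"array"}},"required":["motion"]}

```bash
mkdir -p pics; cat > h.py <<'E'
import numpy as np, cv2
from workcell import readout, camera, bot
from scipy.spatial.transform import Rotation as R
def ray(c,uv):
    M=cv2.Rodrigues(np.array(c["rvec"],float))[0]; t=np.array(c["tvec"],float).ravel()
    d=M.T@np.linalg.inv(c["K"])@np.array([uv[0],uv[1],1.]); return -M.T@t,d
def onz(c,uv,z):
    o,d=ray(c,uv); return o+d*(z-o[2])/d[2]
def save(c,n): cv2.imwrite("pics/"+n,c["pixels"][:,:,::-1])
def proj(c,p): return cv2.projectPoints(np.array(p,float).reshape(-1,3),np.array(c["rvec"],float),np.array(c["tvec"],float),np.array(c["K"],float),None)[0].reshape(-1,2)
def blobs(c,lo,hi,amin=60):
    m=cv2.inRange(cv2.cvtColor(c["pixels"],cv2.COLOR_RGB2HSV),np.array(lo),np.array(hi))
    n,l,s,ce=cv2.connectedComponentsWithStats(m); return [(s[i],ce[i],l==i) for i in range(1,n) if s[i][4]>amin]
E
python3 - <<'E'
from h import *
o=readout.get_obs();print(o["eef_pos"],o["tool_rot"],o["grip_width"],bot.tcp_to_grasp)
for n in("top","scene"):
    c=camera(n);save(c,n+"0.png");print(c["K"],c["rvec"],c["tvec"])
E
```

```text
[0.11083445 0.48692242 0.23040629] [ 1.11683521e-01  9.93743283e-01 -1.03342655e-03 -1.06222675e-04] 0.08554013204192548 0.0187
[[546.59523155   0.         289.58585897]
 [  0.         546.59523155 211.99002356]
 [  0.           0.           1.        ]] [ 2.17250854 -2.13257099  0.13860898] [-0.04166498  0.53834108  1.63912557]
[[462.15496539   0.         282.58466406]
 [  0.         462.15496539 210.95624164]
 [  0.           0.           1.        ]] [ 1.29717764  2.01480042 -1.11096623] [ 0.24959378 -0.18842893  1.65052026]
```

View pics/top0.png

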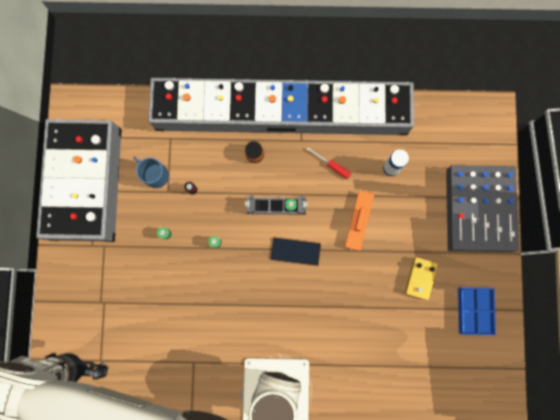

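View pics/scene0.png

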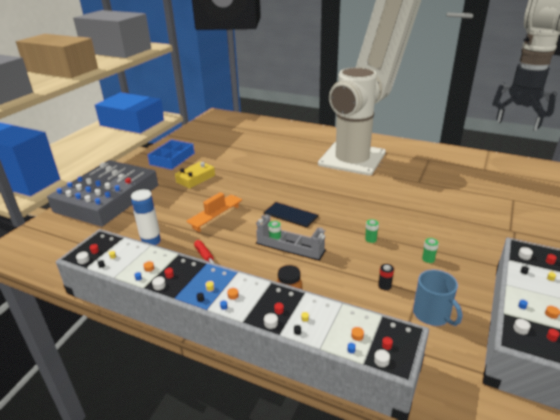

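The top view shows loose green cells at (163,233) and (214,242), the spent cell at (190,187), the pack at (276,205) with its filled cell at (291,205), and the cover at (360,220). The scene view matches.

```bash
python3 - <<'E'
from h import *
t=camera("top");s=camera("scene")
for n,lo,hi,z in(("green",(45,90,60),(85,255,255),.045),("orange",(5,170,120),(16,255,255),.03)):
  for nm,c in(("top",t),("scene",s)):
    for st,ce,m in blobs(c,lo,hi,25):
        p=onz(c,ce,z);print(n,nm,st,ce.round(1),p.round(4))
        if n=="orange" and st[4]>300 and nm=="top":
            r=cv2.minAreaRect(np.argwhere(m)[:,::-1].astype(np.float32));print(r,[onz(c,q,z).round(4)[:2] for q in cv2.boxPoints(r)])
for q,z in(((276,205),.066),((250,205),.069),((303,205),.069),((190,187),.05),((295,251),.01),((254,152),.07),((397,160),.15),((153,172),.09)): print(q,onz(t,q,z).round(3))
big=cv2.resize(t["pixels"][180:260,140:390],None,fx=3.2,fy=3.2,interpolation=cv2.INTER_CUBIC);cv2.imwrite("pics/tc.png",big[:,:,::-1])
w=camera("wrist");M=cv2.Rodrigues(w["rvec"])[0];print(w["K"],-M.T@np.ravel(w["tvec"]),M)
E
```

```text
green top [285 199  12  11  74] [290.4 204.7] [ 0.5603 -0.0338  0.045 ]
green top [157 228  11  10  53] [162.  232.5] [0.468  0.3539 0.045 ]
green top [209 236  10  11  54] [213.3 241.7] [0.4429 0.1974 0.045 ]
green scene [366 230  11  13 123] [370.9 235.9] [0.4904 0.2047 0.045 ]
green scene [269 232  12   7  63] [274.8 235. ] [ 0.5846 -0.0227  0.045 ]
green scene [426 238  12   7  30] [431.2 242. ] [0.4556 0.3493 0.045 ]
green scene [423 249  14  14 142] [428.8 255.7] [0.5134 0.3539 0.045 ]
orange top [346 192  28  58 849] [358.9 220.3] [ 0.518  -0.2446  0.03  ]
((358.7980041503906, 220.3308563232422), (15.504232406616211, 57.51386260986328), 14.300276756286621) [array([ 0.4374, -0.2   ]), array([ 0.6104, -0.2429]), array([ 0.5993, -0.2892]), array([ 0.4266, -0.2458])]
orange scene [188 193  53  39 746] [213.3 209. ] [ 0.522  -0.2509  0.03  ]
orange scene [145 263   8   8  51] [148.5 266.2] [ 0.8039 -0.2579  0.03  ]
orange scene [229 289   8   9  63] [232.5 293.3] [ 0.8035 -0.0222  0.03  ]
orange scene [546 307  14  11  98] [552.2 311.7] [0.5805 0.6216 0.03  ]
orange scene [353 328  10  12  96] [357.4 333.6] [0.8031 0.268  0.03  ]
(276, 205) [0.555 0.01  0.066]
(250, 205) [0.554 0.088 0.069]
(303, 205) [ 0.557 -0.072  0.069]
(190, 187) [0.608 0.274 0.05 ]
(295, 251) [ 0.421 -0.051  0.01 ]
(254, 152) [0.717 0.08  0.07 ]
(397, 160) [ 0.681 -0.339  0.15 ]
(153, 172) [0.645 0.379 0.09 ]
[[361.69952273   0.         272.24072573]
 [  0.         361.69952273 211.32346933]
 [  0.           0.           1.        ]] [0.04125013 0.50324549 0.3731443 ] [[ 2.21358670e-01  9.75192225e-01 -6.80080572e-04]
 [ 9.35938724e-01 -2.12252555e-01  2.81011668e-01]
 [ 2.73896045e-01 -6.28408830e-02 -9.59704111e-01]]
```

View pics/tc.png

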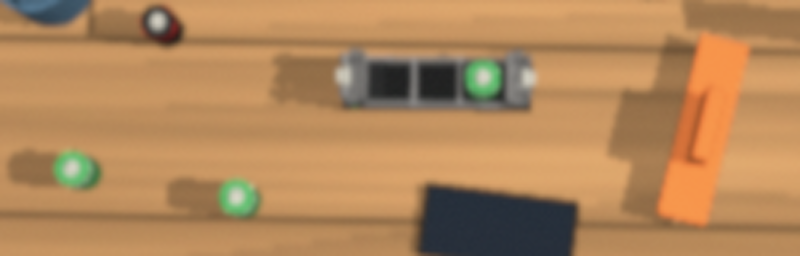

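Crop: pack compartments in a line along world y, filled cell on the −y side; the cover's long axis is nearly along world x. I'm heading above the nearer cell, with the fingers closing along world x.

jog_arm([
  {"x":-48,"y":-26,"z":4,"spin":9.6},
  {"x":-97,"y":-52,"z":8,"spin":19},
  {"x":-145,"y":-78,"z":12,"spin":29},
  {"x":-194,"y":-104,"z":16,"spin":38.5},
  {"x":-242,"y":-131,"z":20,"spin":48},
  {"x":-291,"y":-157,"z":24,"spin":58},
  {"x":-340,"y":-183,"z":27,"spin":67},
  {"x":-388,"y":-209,"z":30,"spin":77},
])

```text
validation failed for argument at $.mo...
```

jog_arm([
  {"x":0,"y":0,"z":0},
  {"x":0,"y":0,"z":0},
  {"x":0,"y":0,"z":0},
])

```text
validation failed for argument at $.mo...
```

```bash
python3 - <<'E'
from h import *
o=readout.get_obs();print(o["eef_pos"],R.from_quat(o["tool_rot"]).as_matrix().round(3).tolist(),o["joint_pos"])
w=camera("wrist");save(w,"w1.png")
for st,ce,m in blobs(w,(45,90,60),(85,255,255),100): print(st,ce,onz(w,ce,.05))
print(proj(w,[.443,.197,.06]))
E
```

```text
[0.11092104 0.48723656 0.23084773] [[-0.975, 0.222, -0.0], [0.222, 0.975, -0.001], [-0.0, -0.001, -1.0]] [ 1.34695871e+00  2.41063888e-01  4.40643027e-03  1.33520487e+00
 -1.45898575e-06  1.57077676e+00]
[[ 95.8386393  508.34209218]]
```

View pics/w1.png

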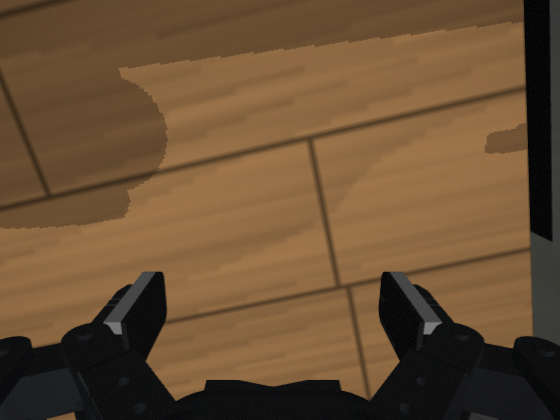

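The wrist view shows only bare bench and the open fingers, because the move was refused. The rows probably need every key, so I'm adding "fingers".

jog_arm([
  {"x":-48,"y":-26,"z":4,"spin":9.6,"fingers":-1},
  {"x":-97,"y":-52,"z":8,"spin":19,"fingers":-1},
  {"x":-145,"y":-78,"z":12,"spin":29,"fingers":-1},
  {"x":-194,"y":-104,"z":16,"spin":38.5,"fingers":-1},
  {"x":-242,"y":-131,"z":20,"spin":48,"fingers":-1},
  {"x":-291,"y":-157,"z":24,"spin":58,"fingers":-1},
  {"x":-340,"y":-183,"z":27,"spin":67,"fingers":-1},
  {"x":-388,"y":-209,"z":30,"spin":77,"fingers":-1},
])

```text
clock: 1.3
eef_pos: [0.4442, 0.1963, 0.2013]
tool_rot: [0.708, 0.706, 0.0, 0.0]
ft_force: [0.3, 0.7, -0.7]
grip_width: 0.0852
grasp_force: 0.0
```

```bash
cat >> h.py <<'E'
def tocall(p):
    o=readout.get_obs(); return (R.from_quat(o["tool_rot"]).inv().apply(np.array(p)-o["eef_pos"])*1000).round(1)
def cells(w):
    "green + tip top: ray at top of the green body (z~.058) by the top rim"
    for st,ce,m in blobs(w,(45,90,40),(85,255,255),100): print(st,ce.round(1),onz(w,ce,.05).round(4))
E
python3 - <<'E'
from h import *
o=readout.get_obs();print(o["eef_pos"],R.from_quat(o["tool_rot"]).as_matrix().round(3).tolist(),o["joint_pos"].round(2) if hasattr(o["joint_pos"],'round') else o["joint_pos"])
w=camera("wrist");save(w,"w2.png");cells(w)
print(proj(w,[.443,.197,.06]))
E
```

```text
[0.44420482 0.196288   0.20134129] [[0.003, 1.0, 0.0], [1.0, -0.003, 0.0], [0.0, 0.0, -1.0]] [ 0.42  0.23 -0.09  1.25  0.    1.99]
[280   0  39  23 386] [295.8  13.6] [0.4618 0.3322 0.05  ]
[288   0  31   7 149] [303.2   2.3] [0.4671 0.3396 0.05  ]
[255 168  33  15 202] [270.7 173.1] [0.4431 0.2147 0.05  ]
[252 178  39  39 867] [270.9 197. ] [0.4432 0.1945 0.05  ]
[364 386  17  15 162] [370.  391.3] [ 0.5407 -0.0037  0.05  ]
[[270.60904536 196.96891172]]
```

View pics/w2.png

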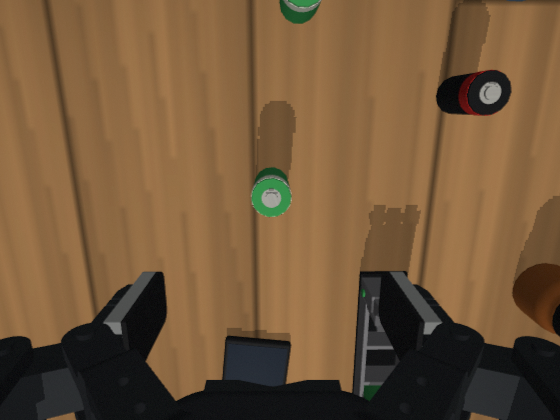

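Wrist view: cell top centred at (271,198), i.e. about (0.443, 0.196), right under the tool. I'm descending and gripping.

jog_arm([
  {"x":0,"y":-1,"z":45,"spin":0,"fingers":-1},
  {"x":0,"y":-1,"z":90,"spin":0,"fingers":-1},
  {"x":0,"y":-1,"z":135,"spin":0,"fingers":-1},
  {"x":0,"y":-1,"z":173,"spin":0,"fingers":-1},
  {"x":0,"y":-1,"z":173,"spin":0,"fingers":1},
  {"x":0,"y":-1,"z":173,"spin":0,"fingers":1},
  {"x":0,"y":-1,"z":173,"spin":0,"fingers":1},
  {"x":0,"y":-1,"z":173,"spin":0,"fingers":1},
])

```text
clock: 2.35
eef_pos: [0.4436, 0.1985, 0.0305]
tool_rot: [0.706, 0.708, 0.002, 0.001]
ft_force: [-1.3, -0.2, 6.4]
grip_width: 0.0312
grasp_force: 59.5
```

jog_arm([
  {"x":0,"y":0,"z":-60,"spin":0,"fingers":1},
  {"x":0,"y":0,"z":-120,"spin":0,"fingers":1},
  {"x":-50,"y":20,"z":-155,"spin":0,"fingers":1},
  {"x":-100,"y":42,"z":-170,"spin":0,"fingers":1},
  {"x":-150,"y":64,"z":-170,"spin":0,"fingers":1},
  {"x":-200,"y":86,"z":-170,"spin":0,"fingers":1},
  {"x":-240,"y":105,"z":-170,"spin":0,"fingers":1},
  {"x":-258,"y":112,"z":-170,"spin":0,"fingers":1},
])

```text
clock: 3.35
eef_pos: [0.5553, -0.0622, 0.1986]
tool_rot: [0.707, 0.707, 0.0, 0.0]
ft_force: [-1.0, -0.2, -1.4]
grip_width: 0.0311
grasp_force: 59.9
```

```bash
python3 - <<'E'
from h import *
o=readout.get_obs();print(o["eef_pos"],R.from_quat(o["tool_rot"]).as_matrix().round(3).tolist(),o["grip_width"],np.abs(o["joint_vel"]).max())
w=camera("wrist");save(w,"w3.png");cells(w)
print(proj(w,[[.5555,.008,.069]]))
E
```

```text
[ 0.5552844  -0.06224857  0.19856335] [[-0.0, 1.0, 0.001], [1.0, 0.0, -0.0], [-0.0, 0.001, -1.0]] 0.031140775332610036 0.23771954721467736
[ 257  143   42   42 1011] [277.4 163. ] [ 0.5595 -0.0352  0.05  ]
[ 235  227   75   53 2005] [271.2 249. ] [ 0.5546 -0.1097  0.05  ]
[ 229  275   87   80 4084] [272.2 313.5] [ 0.5555 -0.173   0.05  ]
[[272.47507903 107.38134559]]
```

View pics/w3.png

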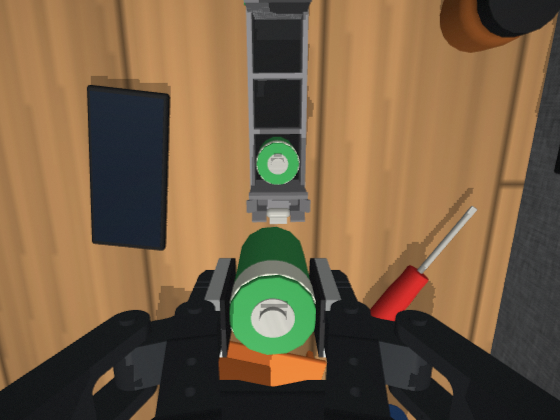

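Wrist view: pack runs vertically. Its side walls are near columns 250 and 306, dividers near rows 75 and 130, and the filled cell is at (278,163). The cell is held squarely. I'll pick out the wall and divider edges numerically.

```bash
python3 - <<'E'
from h import *
w=camera("wrist");g=cv2.cvtColor(w["pixels"],cv2.COLOR_RGB2GRAY).astype(int)
for r0,r1 in((30,60),(90,118)):
    print(r0,list(zip(range(242,316),g[r0:r1,242:316].mean(0).astype(int))))
print(list(zip(range(5,140),g[5:140,262:292].mean(1).astype(int))))
print(onz(w,(278,163),.065))
E
```

```text
30 [(242, np.int64(136)), (243, np.int64(136)), (244, np.int64(136)), (245, np.int64(136)), (246, np.int64(141)), (247, np.int64(143)), (248, np.int64(143)), (249, np.int64(143)), (250, np.int64(133)), (251, np.int64(88)), (252, np.int64(49)), (253, np.int64(34)), (254, np.int64(33)), (255, np.int64(33)), (256, np.int64(33)), (257, np.int64(35)), (258, np.int64(35)), (259, np.int64(35)), (260, np.int64(35)), (261, np.int64(35)), (262, np.int64(35)), (263, np.int64(34)), (264, np.int64(34)), (265, np.int64(35)), (266, np.int64(35)), (267, np.int64(35)), (268, np.int64(35)), (269, np.int64(35)), (270, np.int64(35)), (271, np.int64(35)), (272, np.int64(35)), (273, np.int64(35)), (274, np.int64(35)), (275, np.int64(35)), (276, np.int64(34)), (277, np.int64(35)), (278, np.int64(34)), (279, np.int64(34)), (280, np.int64(34)), (281, np.int64(34)), (282, np.int64(35)), (283, np.int64(34)), (284, np.int64(35)), (285, np.int64(34)), (286, np.int64(34)), (287, np.int64(34)), (288, np.int64(34)), (289, np.int64(34)), (290, np.int64(34)), (291, np.int64(34)), (292, np.int64(34)), (293, np.int64(3
[... 4148 characters left out ...]
4(30)), (109, np.int64(30)), (110, np.int64(30)), (111, np.int64(30)), (112, np.int64(30)), (113, np.int64(29)), (114, np.int64(30)), (115, np.int64(30)), (116, np.int64(29)), (117, np.int64(30)), (118, np.int64(29)), (119, np.int64(30)), (120, np.int64(29)), (121, np.int64(29)), (122, np.int64(29)), (123, np.int64(29)), (124, np.int64(30)), (125, np.int64(40)), (126, np.int64(70)), (127, np.int64(89)), (128, np.int64(107)), (129, np.int64(106)), (130, np.int64(106)), (131, np.int64(100)), (132, np.int64(60)), (133, np.int64(29)), (134, np.int64(30)), (135, np.int64(36)), (136, np.int64(43)), (137, np.int64(48)), (138, np.int64(57)), (139, np.int64(83))]
[ 0.56024851 -0.0342873   0.065     ]
```

```bash
python3 - <<'E'
from h import *
w=camera("wrist");f=lambda u,v:onz(w,(u,v),.031)[:2].round(4)
print("walls",f(251.3,45),f(301.7,45),f(252.5,104),f(301.2,104))
print("div",f(276.5,73),f(276.7,129.8), "edges",f(277,70.5),f(277,131.8),f(277,17))
print(readout.get_obs()["eef_pos"])
a=camera("top");print([onz(a,(162.5,232.5),.06),onz(a,(213.75,241.9),.06),onz(a,(291,204.4),.066)])
E
```

```text
walls [0.5384 0.0557] [0.578  0.0557] [0.5387 0.0112] [0.5787 0.0112]
div [0.5583 0.035 ] [ 0.5587 -0.0095] edges [0.5587 0.0369] [ 0.5589 -0.0111] [0.5585 0.0755]
[ 0.55439882 -0.06023193  0.19824151]
[array([0.46658698, 0.34873462, 0.06      ]), array([0.44118201, 0.19376479, 0.06      ]), array([ 0.55811001, -0.03560856,  0.066     ])]
```

```bash
python3 - <<'E'
from h import *
w=camera("wrist");o=readout.get_obs();z=o["eef_pos"][2]-.0295+.06
print(o["eef_pos"],onz(w,(273,317),z))
p=w["pixels"][290:345,240:305].astype(int);m=(p.min(2)>130)
ys,xs=np.nonzero(m);print(xs.mean()+240,ys.mean()+290,len(xs),onz(w,(xs.mean()+240,ys.mean()+290),z))
print(tocall([.558,.058,.15]))
E
```

```text
[ 0.55408883 -0.05892587  0.19830571] [ 0.55443474 -0.0594309   0.22880571]
272.448 318.5656 1250 [ 0.55424283 -0.06006032  0.22880571]
[116.9   4.4  48.4]
```

jog_arm([
  {"x":40,"y":2,"z":0,"spin":0,"fingers":1},
  {"x":85,"y":4,"z":20,"spin":0,"fingers":1},
  {"x":118,"y":4,"z":50,"spin":0,"fingers":1},
  {"x":118,"y":4,"z":85,"spin":0,"fingers":1},
  {"x":118,"y":4,"z":105,"spin":0,"fingers":1},
  {"x":118,"y":4,"z":113,"spin":0,"fingers":1},
  {"x":118,"y":4,"z":113,"spin":0,"fingers":1},
  {"x":118,"y":4,"z":113,"spin":0,"fingers":1},
])

```text
clock: 4.6
eef_pos: [0.5591, 0.0583, 0.0866]
tool_rot: [0.706, 0.708, 0.001, 0.001]
ft_force: [0.0, 0.6, -1.9]
grip_width: 0.0313
grasp_force: 59.9
```

jog_arm([
  {"x":0,"y":-1,"z":20,"spin":0,"fingers":1},
  {"x":0,"y":-1,"z":38,"spin":0,"fingers":1},
  {"x":0,"y":-1,"z":50,"spin":0,"fingers":1},
  {"x":0,"y":-1,"z":50,"spin":0,"fingers":1},
  {"x":0,"y":-1,"z":50,"spin":0,"fingers":1},
])

```text
clock: 5.22
eef_pos: [0.5579, 0.058, 0.0359]
tool_rot: [0.706, 0.708, 0.0, 0.0]
ft_force: [0.1, 0.3, -1.2]
grip_width: 0.0314
grasp_force: 62.0
```

jog_arm([
  {"x":0,"y":0,"z":0,"spin":0,"fingers":-1},
  {"x":0,"y":0,"z":0,"spin":0,"fingers":-1},
  {"x":0,"y":0,"z":0,"spin":0,"fingers":-1},
  {"x":0,"y":0,"z":-60,"spin":0,"fingers":-1},
  {"x":0,"y":0,"z":-120,"spin":0,"fingers":-1},
  {"x":50,"y":-15,"z":-145,"spin":0,"fingers":-1},
  {"x":105,"y":-32,"z":-160,"spin":0,"fingers":-1},
  {"x":160,"y":-50,"z":-160,"spin":0,"fingers":-1},
])

```text
clock: 6.22
eef_pos: [0.5075, 0.2196, 0.1975]
tool_rot: [0.706, 0.708, 0.002, 0.001]
ft_force: [0.8, 0.5, -0.0]
grip_width: 0.0852
grasp_force: 0.0
```

jog_arm([
  {"x":50,"y":-15,"z":0,"spin":0,"fingers":-1},
  {"x":95,"y":-30,"z":0,"spin":0,"fingers":-1},
  {"x":125,"y":-38,"z":0,"spin":0,"fingers":-1},
  {"x":133,"y":-40,"z":0,"spin":0,"fingers":-1},
  {"x":133,"y":-40,"z":0,"spin":0,"fingers":-1},
  {"x":133,"y":-40,"z":0,"spin":0,"fingers":-1},
])

```text
clock: 6.98
eef_pos: [0.4669, 0.3495, 0.1953]
tool_rot: [0.707, 0.708, -0.0, 0.0]
ft_force: [0.2, 0.1, -0.1]
grip_width: 0.0849
grasp_force: 0.0
```

```bash
python3 - <<'E'
from h import *
o=readout.get_obs();print(o["eef_pos"],R.from_quat(o["tool_rot"]).as_matrix().round(3).tolist(),o["grip_width"])
w=camera("wrist");save(w,"w4.png");cells(w)
u=proj(w,[.4685,.351,.06])[0];print(u)
a,b=int(u[0]),int(u[1]);p=w["pixels"][b-22:b+22,a-22:a+22].astype(int);ys,xs=np.nonzero(p.min(2)>140)
q=(xs.mean()+a-22,ys.mean()+b-22);print(len(xs),q,onz(w,q,.06),tocall(np.r_[onz(w,q,.06)[:2],.03]))
E
```

```text
[0.46685476 0.34952259 0.19529744] [[-0.002, 1.0, -0.0], [1.0, 0.002, -0.001], [-0.001, -0.0, -1.0]] 0.08494004501488706
[256 165  33  15 202] [272.  170.7] [0.4667 0.3708 0.05  ]
[253 176  40  40 909] [272.2 195.1] [0.4669 0.3506 0.05  ]
[274.27336126 197.70361107]
256 (np.float64(272.125), np.float64(196.42578125)) [0.46679825 0.35203723 0.06      ] [ 2.700e+00 -1.000e-01  1.654e+02]
```

View pics/w4.png

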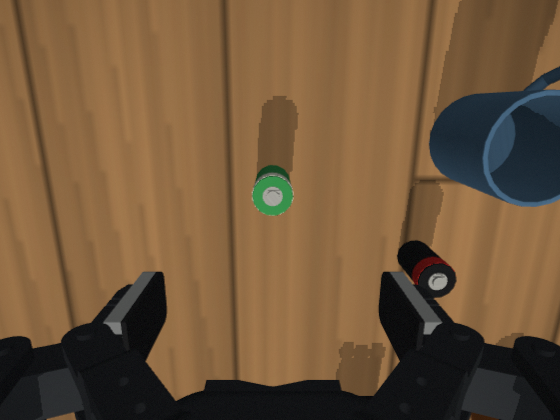

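Wrist view: cell A's top is at (272,196), within 2–3 mm of the tool. The spent cell at (435,280) and the mug are well clear. I'm gripping.

jog_arm([
  {"x":2,"y":0,"z":45,"spin":0,"fingers":-1},
  {"x":2,"y":0,"z":90,"spin":0,"fingers":-1},
  {"x":2,"y":0,"z":135,"spin":0,"fingers":-1},
  {"x":2,"y":0,"z":165,"spin":0,"fingers":-1},
  {"x":2,"y":0,"z":165,"spin":0,"fingers":-1},
  {"x":2,"y":0,"z":165,"spin":0,"fingers":1},
  {"x":2,"y":0,"z":165,"spin":0,"fingers":1},
  {"x":2,"y":0,"z":165,"spin":0,"fingers":1},
])

```text
clock: 8.02
eef_pos: [0.4673, 0.3533, 0.0319]
tool_rot: [0.706, 0.708, 0.001, 0.0]
ft_force: [0.2, -0.9, 8.9]
grip_width: 0.0322
grasp_force: 18.5
```

jog_arm([
  {"x":0,"y":0,"z":0,"spin":0,"fingers":1},
])

```text
clock: 8.15
eef_pos: [0.4673, 0.3534, 0.0321]
tool_rot: [0.706, 0.708, 0.001, 0.0]
ft_force: [-1.5, -1.4, 6.4]
grip_width: 0.0315
grasp_force: 59.2
```

jog_arm([
  {"x":0,"y":0,"z":-60,"spin":0,"fingers":1},
  {"x":0,"y":0,"z":-115,"spin":0,"fingers":1},
  {"x":-50,"y":13,"z":-140,"spin":0,"fingers":1},
  {"x":-110,"y":29,"z":-140,"spin":0,"fingers":1},
  {"x":-170,"y":45,"z":-140,"spin":0,"fingers":1},
  {"x":-230,"y":61,"z":-140,"spin":0,"fingers":1},
  {"x":-285,"y":76,"z":-130,"spin":0,"fingers":1},
  {"x":-330,"y":89,"z":-100,"spin":0,"fingers":1},
])

```text
clock: 9.15
eef_pos: [0.5584, 0.0208, 0.1318]
tool_rot: [0.706, 0.708, 0.002, 0.002]
ft_force: [0.5, 1.3, -0.7]
grip_width: 0.0311
grasp_force: 60.0
```

jog_arm([
  {"x":-9,"y":2,"z":10,"spin":0,"fingers":1},
  {"x":-10,"y":2,"z":15,"spin":0,"fingers":1},
  {"x":-10,"y":2,"z":15,"spin":0,"fingers":1},
  {"x":-10,"y":2,"z":15,"spin":0,"fingers":1},
])

```text
clock: 9.65
eef_pos: [0.5589, 0.0144, 0.1162]
tool_rot: [0.705, 0.709, 0.001, 0.0]
ft_force: [-0.1, -0.3, -2.5]
grip_width: 0.0313
grasp_force: 60.0
```

```bash
python3 - <<'E'
from h import *
o=readout.get_obs();print(o["eef_pos"],R.from_quat(o["tool_rot"]).as_matrix().round(3).tolist(),o["grip_width"])
w=camera("wrist");save(w,"w5.png");cells(w)
u=proj(w,[.558,.058,.066])[0];a,b=int(u[0]),int(u[1]);p=w["pixels"][b-26:b+26,a-26:a+26].astype(int);ys,xs=np.nonzero(p.min(2)>140)
q=(xs.mean()+a-26,ys.mean()+b-26);print(len(xs),q,onz(w,q,.066))
E
```

```text
[0.55886769 0.01442983 0.1161861 ] [[-0.005, 1.0, 0.001], [1.0, 0.005, 0.0], [0.0, 0.001, -1.0]] 0.03128143074525195
[252 129  41  14 126] [271.5 132.9] [0.5582 0.0711 0.05  ]
[ 241  136   60   59 2019] [269.9 164.8] [0.5574 0.053  0.05  ]
[ 236  223   74   53 1964] [271.3 244.4] [0.5584 0.0037 0.05  ]
[ 230  270   86   79 4046] [272.2 308.4] [ 0.5593 -0.041   0.05  ]
11 (np.float64(260.8181818181818), np.float64(140.63636363636363)) [0.55264078 0.0682321  0.066     ]
```

View pics/w5.png

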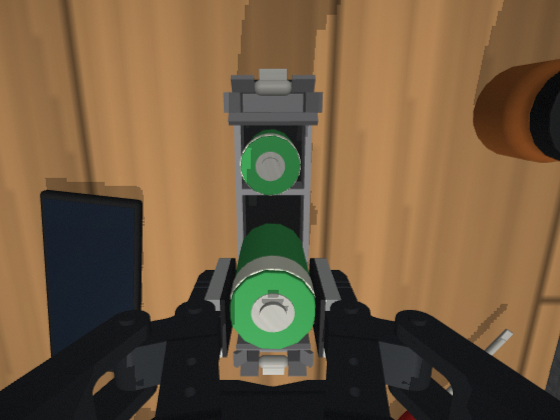

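Wrist view: first cell stands in the far compartment at (270,165); held cell lines up with the middle one. I'm lowering and releasing.

jog_arm([
  {"x":-1,"y":-0.5,"z":30,"spin":0,"fingers":1},
  {"x":-1,"y":-0.5,"z":55,"spin":0,"fingers":1},
  {"x":-1,"y":-0.5,"z":70,"spin":0,"fingers":1},
  {"x":-1,"y":-0.5,"z":78,"spin":0,"fingers":1},
  {"x":-1,"y":-0.5,"z":78,"spin":0,"fingers":1},
  {"x":-1,"y":-0.5,"z":78,"spin":0,"fingers":1},
])

```text
clock: 10.45
eef_pos: [0.5589, 0.0122, 0.0382]
tool_rot: [0.706, 0.708, 0.001, 0.001]
ft_force: [-0.7, 1.0, 1.2]
grip_width: 0.0311
grasp_force: 60.4
```

jog_arm([
  {"x":0,"y":0,"z":0,"spin":0,"fingers":-1},
  {"x":0,"y":0,"z":0,"spin":0,"fingers":-1},
  {"x":0,"y":0,"z":0,"spin":0,"fingers":-1},
  {"x":0,"y":0,"z":-60,"spin":0,"fingers":-1},
  {"x":0,"y":0,"z":-120,"spin":0,"fingers":-1},
  {"x":-40,"y":-5,"z":-150,"spin":-9,"fingers":-1},
  {"x":-80,"y":-12,"z":-160,"spin":-18,"fingers":-1},
  {"x":-120,"y":-20,"z":-160,"spin":-27,"fingers":-1},
])

```text
clock: 11.45
eef_pos: [0.539, -0.1093, 0.199]
tool_rot: [0.519, 0.855, 0.001, 0.002]
ft_force: [-1.2, 0.2, -0.7]
grip_width: 0.0854
grasp_force: 0.0
```

jog_arm([
  {"x":-25,"y":-18,"z":0,"spin":-10,"fingers":-1},
  {"x":-50,"y":-36,"z":0,"spin":-20,"fingers":-1},
  {"x":-75,"y":-54,"z":0,"spin":-30,"fingers":-1},
  {"x":-100,"y":-70,"z":0,"spin":-40,"fingers":-1},
  {"x":-111,"y":-79,"z":0,"spin":-49,"fingers":-1},
  {"x":-111,"y":-79,"z":0,"spin":-49,"fingers":-1},
  {"x":-111,"y":-79,"z":0,"spin":-49,"fingers":-1},
])

```text
clock: 12.32
eef_pos: [0.5188, -0.2424, 0.1972]
tool_rot: [0.121, 0.993, 0.0, -0.0]
ft_force: [0.4, 0.4, -1.1]
grip_width: 0.0852
grasp_force: 0.0
```

```bash
python3 - <<'E'
from h import *
o=readout.get_obs();print(o["eef_pos"],R.from_quat(o["tool_rot"]).as_matrix().round(3).tolist(),o["grip_width"],o["joint_pos"])
w=camera("wrist");save(w,"w6.png")
for st,ce,m in blobs(w,(3,150,60),(18,255,255),300):
    r=cv2.minAreaRect(np.argwhere(m)[:,::-1].astype(np.float32));print(st,ce,r)
t=camera("top");cl=[b for b in blobs(t,(45,90,60),(85,255,255),25)];print([(b[1].round(1),onz(t,b[1],.055).round(3)) for b in cl])
E
```

```text
[ 0.51876072 -0.24239284  0.19719482] [[-0.971, 0.241, -0.0], [0.241, 0.971, 0.0], [0.0, 0.0, -1.0]] 0.08521677354127524 [-4.37276964e-01  4.00729386e-01  1.40902480e-01  1.31134594e+00
  3.16770955e-04 -1.94126748e-01]
[  238    82    60   201 11150] [268.03390135 179.42179372] ((267.5, 181.99996948242188), (58.99999237060547, 199.99996948242188), 0.0)
[(array([290.6, 204.6]), array([ 0.559, -0.034,  0.055])), (array([260.9, 204.8]), array([0.557, 0.056, 0.055])), (array([275.9, 204.6]), array([0.558, 0.01 , 0.055]))]
```

View pics/w6.png

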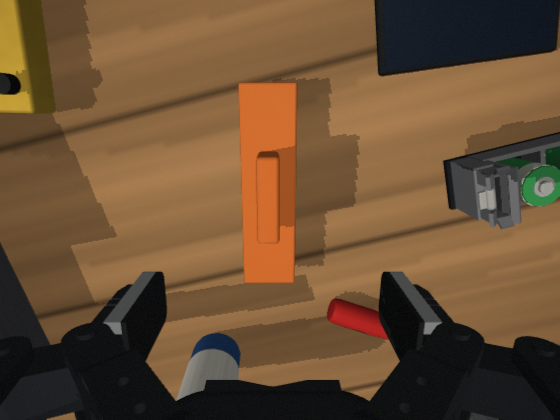

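All three cells read in place from the top view. Wrist view: cover aligned with the fingers, plate corners (240,83), (296,83), (294,282), (247,282), rib top centred near (268,197). The can and driver are clear of the fingers.

```bash
python3 - <<'E'
from h import *
w=camera("wrist");f=lambda q,z:onz(w,q,z)
P=[f(q,.03) for q in((240,83),(296,83),(294.5,282),(246.5,282))];c=np.mean(P,0);a=(P[0]+P[1]-P[2]-P[3])/2
print("plate",c,np.degrees(np.arctan2(a[1],a[0])),np.linalg.norm(a),np.linalg.norm(P[1]-P[0]))
for p in P+[c]: print(tocall(p))
hv=cv2.cvtColor(w["pixels"],cv2.COLOR_RGB2GRAY).astype(int)
print(hv[180:225,238:300].mean(0).astype(int).tolist()); print(hv[145:255,262:274].mean(1).astype(int).tolist())
E
```

```text
plate [ 0.51841155 -0.24425078  0.03      ] 166.76906513721312 0.177779798899607 0.04526502879021904
[ 88.9 -25.8 167.4]
[ 88.9  19.5 167.4]
[-88.9  21.4 167.4]
[-88.8 -24.  167.4]
[  0.   -2.2 167.4]
[117, 117, 116, 114, 125, 131, 131, 131, 131, 131, 131, 131, 131, 131, 131, 131, 131, 126, 112, 124, 128, 130, 131, 131, 131, 131, 131, 131, 130, 130, 131, 130, 130, 130, 130, 130, 130, 127, 113, 98, 84, 83, 98, 98, 98, 99, 99, 99, 98, 98, 98, 98, 99, 99, 98, 96, 88, 79, 85, 85, 85, 85]
[132, 132, 132, 132, 130, 115, 68, 56, 57, 58, 57, 63, 88, 110, 118, 127, 131, 131, 131, 130, 131, 131, 131, 131, 131, 131, 131, 131, 131, 131, 131, 131, 131, 131, 131, 131, 131, 131, 131, 131, 131, 131, 131, 130, 130, 131, 131, 131, 131, 130, 131, 130, 130, 131, 131, 131, 130, 130, 131, 131, 131, 131, 131, 130, 130, 130, 130, 130, 131, 131, 130, 130, 130, 130, 130, 130, 130, 130, 130, 130, 130, 130, 130, 130, 130, 130, 130, 130, 130, 130, 130, 130, 130, 130, 130, 130, 128, 118, 121, 130, 131, 131, 131, 131, 130, 131, 131, 131, 130, 130]
```

jog_arm([
  {"x":0,"y":-2,"z":50,"spin":-0.6,"fingers":-1},
  {"x":0,"y":-2,"z":95,"spin":-0.6,"fingers":-1},
  {"x":0,"y":-2,"z":135,"spin":-0.6,"fingers":-1},
  {"x":0,"y":-2,"z":160,"spin":-0.6,"fingers":-1},
  {"x":0,"y":-2,"z":160,"spin":-0.6,"fingers":-1},
  {"x":0,"y":-2,"z":160,"spin":-0.6,"fingers":1},
  {"x":0,"y":-2,"z":160,"spin":-0.6,"fingers":1},
  {"x":0,"y":-2,"z":160,"spin":-0.6,"fingers":1},
])

```text
clock: 13.48
eef_pos: [0.5191, -0.2452, 0.0386]
tool_rot: [0.115, 0.993, -0.0, 0.001]
ft_force: [1.1, 0.4, 0.3]
grip_width: 0.0321
grasp_force: 0.0
```

jog_arm([
  {"x":0,"y":0,"z":0,"spin":0,"fingers":1},
  {"x":0,"y":0,"z":0,"spin":0,"fingers":1},
])

```text
clock: 13.72
eef_pos: [0.5189, -0.245, 0.0382]
tool_rot: [0.115, 0.993, -0.0, 0.001]
ft_force: [-0.9, 1.0, 4.9]
grip_width: 0.0172
grasp_force: 59.4
```

jog_arm([
  {"x":0,"y":0,"z":-50,"spin":0,"fingers":1},
  {"x":0,"y":0,"z":-100,"spin":0,"fingers":1},
  {"x":2,"y":25,"z":-130,"spin":5,"fingers":1},
  {"x":5,"y":60,"z":-140,"spin":14,"fingers":1},
  {"x":8,"y":100,"z":-140,"spin":24,"fingers":1},
  {"x":11,"y":140,"z":-140,"spin":34,"fingers":1},
  {"x":14,"y":180,"z":-140,"spin":44,"fingers":1},
  {"x":17,"y":215,"z":-140,"spin":54,"fingers":1},
])

```text
clock: 14.72
eef_pos: [0.5505, -0.0303, 0.1766]
tool_rot: [0.556, 0.831, -0.0, -0.001]
ft_force: [-0.6, 0.1, -1.9]
grip_width: 0.0172
grasp_force: 58.9
```

jog_arm([
  {"x":13,"y":8,"z":0,"spin":8,"fingers":1},
  {"x":27,"y":17,"z":10,"spin":16,"fingers":1},
  {"x":38,"y":23.5,"z":28,"spin":22,"fingers":1},
  {"x":38,"y":23.5,"z":40,"spin":22,"fingers":1},
  {"x":38,"y":23.5,"z":43,"spin":22,"fingers":1},
  {"x":38,"y":23.5,"z":43,"spin":22,"fingers":1},
  {"x":38,"y":23.5,"z":43,"spin":22,"fingers":1},
])

```text
clock: 15.6
eef_pos: [0.5583, 0.012, 0.135]
tool_rot: [0.702, 0.712, 0.0, 0.0]
ft_force: [-0.4, -0.0, -1.1]
grip_width: 0.0177
grasp_force: 58.9
```

```bash
python3 - <<'E'
from h import *
o=readout.get_obs();print(o["eef_pos"],R.from_quat(o["tool_rot"]).as_matrix().round(3).tolist(),o["grip_width"])
w=camera("wrist");t=camera("top")
a=w["pixels"];b=cv2.resize(t["pixels"][175:235,240:315],(525,420),interpolation=cv2.INTER_CUBIC)
im=cv2.resize(np.hstack([a,b]),(800,310));cv2.imwrite("pics/w7.png",im[:,:,::-1])
cv2.imwrite("pics/w7full.png",a[:,:,::-1])
E
```

```text
[0.55833579 0.01196757 0.13497618] [[-0.013, 1.0, 0.001], [1.0, 0.013, -0.0], [-0.0, 0.001, -1.0]] 0.017694487276281826
```

View pics/w7.png

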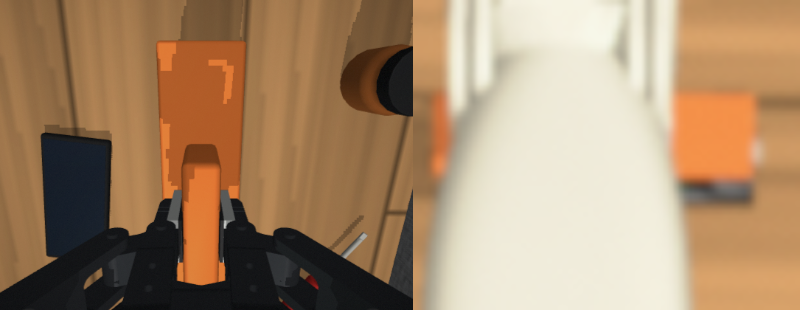

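Wrist view: cover held level over the pack, far plate edge at about (217–331, 56) in full-frame pixels; the top view shows it lined up. I'll check the cover's offset in the grip from that edge.

```bash
python3 - <<'E'
from h import *
w=camera("wrist");g=w["pixels"].astype(int);s=g[...,0]-g[...,2]
m=cv2.inRange(cv2.cvtColor(w["pixels"],cv2.COLOR_RGB2HSV),np.array((3,200,60)),np.array((14,255,255)))[:200]
for r in(60,80,150): x=np.nonzero(m[r,190:350])[0]+190;print(r,x.min(),x.max(),onz(w,(x.min(),r),.127)[:2],onz(w,(x.max()+1,r),.127)[:2])
for c in(235,273,310):
    y=np.nonzero(m[20:120,c])[0]+20;print(c,y.min(),onz(w,(c,y.min()),.127))
E
```

```text
60 212 332 [0.53386658 0.10015174] [0.58056851 0.10080606]
80 331 331 [0.58022795 0.09352717] [0.58061975 0.09353263]
150 216 328 [0.53438412 0.06568066] [0.58101798 0.06631614]
235 55 [0.5427669  0.10206163 0.127     ]
273 56 [0.55738386 0.10191064 0.127     ]Traceback (most recent call last):
  File "<stdin>", line 6, in <module>
    return umr_minimum(a, axis, None, out, keepdims, initial, where)
ValueError: zero-size array to reduction operation minimum which has no identity
```

Cover centre reads (0.557, 0.012), within 1 mm of the pack centre. I'm lowering it into the pocket mouths.

jog_arm([
  {"x":1,"y":0.5,"z":10,"spin":0,"fingers":1},
  {"x":1,"y":0.5,"z":20,"spin":0,"fingers":1},
  {"x":1,"y":0.5,"z":28,"spin":0,"fingers":1},
  {"x":1,"y":0.5,"z":33,"spin":0,"fingers":1},
  {"x":1,"y":0.5,"z":36,"spin":0,"fingers":1},
  {"x":1,"y":0.5,"z":36,"spin":0,"fingers":1},
])

```text
clock: 16.5
eef_pos: [0.5589, 0.0118, 0.0989]
tool_rot: [0.703, 0.711, -0.001, 0.002]
ft_force: [-0.7, -5.3, 1.7]
grip_width: 0.017
grasp_force: 59.5
```

jog_arm([
  {"x":-1.5,"y":0,"z":2,"spin":0,"fingers":1},
  {"x":-1.5,"y":0,"z":5,"spin":0,"fingers":1},
  {"x":-1.5,"y":0,"z":8,"spin":0,"fingers":1},
  {"x":-1.5,"y":0,"z":11,"spin":0,"fingers":1},
  {"x":-1.5,"y":0,"z":14,"spin":0,"fingers":1},
  {"x":-1.5,"y":0,"z":16,"spin":0,"fingers":1},
])

```text
clock: 17.25
eef_pos: [0.5583, 0.0108, 0.0841]
tool_rot: [0.703, 0.711, -0.001, 0.001]
ft_force: [-6.8, -7.0, 21.4]
grip_width: 0.0172
grasp_force: 62.5
```

jog_arm([
  {"x":0,"y":0,"z":2,"spin":0,"fingers":1},
  {"x":0,"y":0,"z":4,"spin":0,"fingers":1},
  {"x":0,"y":0,"z":4,"spin":0,"fingers":1},
  {"x":0,"y":0,"z":4,"spin":0,"fingers":1},
])

```text
clock: 17.75
eef_pos: [0.5584, 0.0108, 0.084]
tool_rot: [0.703, 0.711, 0.0, 0.002]
ft_force: [-11.7, -6.1, 34.3]
grip_width: 0.0172
grasp_force: 64.4
```

```bash
python3 - <<'E'
from h import *
o=readout.get_obs();z=o["eef_pos"][2];print(o["eef_pos"],o["ft_force"],o["ft_torque"])
w=camera("wrist");m=cv2.inRange(cv2.cvtColor(w["pixels"],cv2.COLOR_RGB2HSV),np.array((3,200,40)),np.array((16,255,255)))
for c in(225,240,255,273,290):
    y=np.nonzero(m[20:120,c])[0]+20
    if len(y): print(c,y.min(),onz(w,(c,y.min()),.076))
for r in(62,75,150):
    x=np.nonzero(m[r,190:350])[0]+190
    if len(x): print(r,x.min(),x.max(),onz(w,(x.min(),r),.076)[:2],onz(w,(x.max()+1,r),.076)[:2])
b=[x for x in blobs(camera("scene"),(5,150,100),(16,255,255),200)];print([(x[0],x[1].round(1)) for x in b])
s=camera("scene");im=cv2.resize(s["pixels"][170:280,220:360],None,fx=5,fy=5,interpolation=cv2.INTER_CUBIC);cv2.imwrite("pics/s9.png",im[:,:,::-1])
E
```

```text
[0.55838663 0.0107733  0.08402046] [-11.67817056  -6.11090387  34.28076029] [-1.05118963  2.92269004 -0.13335092]
225 56 [0.53911125 0.1002726  0.076     ]
240 56 [0.54487403 0.10034909 0.076     ]
255 57 [0.55063812 0.10006953 0.076     ]
273 56 [0.55755751 0.10051745 0.076     ]
290 56 [0.56409431 0.10060421 0.076     ]
62 212 328 [0.53404503 0.09806202] [0.57922051 0.09865942]
75 212 331 [0.53388454 0.09335146] [0.5806604  0.09396496]
150 216 327 [0.53454356 0.06434532] [0.58073627 0.06492034]
[(array([256, 209,  70,  29, 902], dtype=int32), array([291.7, 222.6]))]
```

The tool now holds rigid at z = 0.084, the home height worked out from the grip. Force rose to 34 N with no further travel, so the cover is home and still pressed. Handing in.

```bash
python3 - <<'E'
from workcell import bot
print(bot.job_done())
E
```

```text
the job is handed in; nothing more can be done
None
```

I put both green cells in the pack and pressed the orange cover home; the arm was still pushing down with about 34 N when I handed the job in at about 18 s. The hand-in returned no verdict, so "home" rests on the tool stopping at the expected height while the force rose.

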